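# Put the stick tin away and shut the kit drawer

## Robot

A 7-joint arm with a two-finger parallel gripper is mounted at the origin on the work surface. World frame = base frame: x ahead of the robot, y to its left, z up, the work surface at z = 0. Lengths are in m, angles in rad, forces in N, time in s.
With the tool pointing down it reaches from about 0.425 to 0.925 m from the base axis. Payload 6.8 kg.
Tool frame: the origin (TCP) lies midway between the tips of the shut fingers; the grasp point (between the pads) lies 19 mm behind it; z points along the fingers, y is the line along which they close (so a half turn about z gives the same grasp; the last joint's range is limited). The gripper opens to 85 mm and grips with 20 to 120 N. Pads are 22 mm wide; open, the fingers measure 114 mm over their backs; the gripper's body (76 mm by 85 mm) begins 54 mm behind the grasp point. The pads swing forward as they close: fully open they stand 13 mm farther back than shut.
Start: joints at [-1.445, 0.477, 0.022, 1.555, -0.011, 1.109, -0.083], TCP at [0.156, 0.657, 0.207] pointing down, gripper open.
Joint ranges: [-2.96, 2.96], [-0.34, 2.1], [-1.41, 1.46], [0.24, 2.44], [-1.37, 4.51], [0.17, 1.92], [-2.96, 2.96]. Speed limits (rad/s): [2.39, 2.39, 3.14, 3.14, 3.14, 3.14, 3.14].

## Interface

Orientations are given as a rotation vector (axis times angle).
In Python, from plant import * gives the robot as it stands.
- The arm moves only by the tool send_rows, never from a script. Its argument "plan" is text: rows parted by semicolons, each of 7 numbers parted by spaces: the opening, from 0 (shut) to 1 (fully open), then the shift along the tool's x, y, z in cm, then the turn, a rotation vector about the tool's x, y, z in degrees. In form: jaw x y z rx ry rz; .... A call has 1 to 5 rows; each row shifts and turns the commanded pose from where the row before left it, along the tool's axes as they then stand; what a row does not reach is not made up. A row lasts 1/12 s, in which the tool goes at most 41.7 mm and 7.16 degrees, less where a joint would pass 70% of its speed; a pose out of reach is approached as far as the arm can. A call with a gripper value outside its range is refused whole. The fingers move at their own pace and stop on an object; "newtons" is the grip in N (left out, the last holds). Time passes only in rows, so rows that do not move let the fingers close. It gives the time, the measured TCP pose, the force, the opening and the grip force at its end, in the units of the state.
- observe(): the state, without advancing time (a new reading comes with each control period).
- get_image(name): name is "side" or "top" or "wrist"; returns a dict with "frame" (400x640x3 uint8, red, green, blue), "camera_matrix" (3x3 intrinsics, pixels), "world_to_cam" (4x4, takes a point from world to camera coordinates); the wrist camera has in their place "hand_eye" (4x4, takes a point from camera to tool coordinates, whose origin is the TCP and whose axes are the flange's). Camera axes: x right, y down, z forward; pixel columns grow to the right and rows downward; lengths in m; the calibration is good to about 2 mm. A picture is of the moment at which its call begins: read the wrist's pose just before it. There is no depth.
- job_done(): hands the job in; it is judged then, once.
Trained networks look in a picture, given as the dict that the camera call returned (one of the last four; its "shot" number tells which), for a name from the list of things; names that differ only in an ending like _2 or _b are one class to them, and where a whole thing is asked for, a point or a joint stands for the part that bears it (a point fixed in the world has none). Each returns a list of dicts, best first, with "confidence" (0 to 1); they miss things now and then, are a little off and sometimes report something else, mostly with a low value. They report only what shows in the picture. A call takes as long as a camera call. They do not tell look-alikes from the thing itself.
- search_frame(label, picture): "at" ([x, y, z] in m, in world coordinates, good to about 4 mm: the middle of the surface that is visible of it).
- mark_of(label, picture): "at" ([x, y, z] in m, in world coordinates, good to about 4 mm: a listed point, or the origin of a listed thing).
The state is a dict: "clock": time; "joint_positions": joint angles; "joint_velocities": joint speeds; "joint_efforts": joint torques, N m; "eef_pos": TCP position; "orientation": TCP orientation; "wrist_force": force on the tool from outside, world axes, zero at the start; "wrist_torque": the same for the moment, N m; "finger_gap": opening from 0.0 (shut) to 1.0 (fully open); "grasp_force": force on a finger pad.
Only numpy, scipy, OpenCV 4.12 (cv2) and the standard library are available. Lean on these libraries where they do the work, as an engineer would, in place of code of your own. Each camera call takes 0.05 s, during which the arm holds its last target. There are 200 camera calls.

## Task

Closing up the sugar-painting stall: lay the green tin of bamboo sticks flat in the empty front compartment of the open drawer of the red kit chest, without dropping it in, then push the drawer fully home until it clicks past its catch and stays shut, without slamming it. Leave the orange tin, the ladle and the skewer cup where they are.

Things in the scene. Friction and masses are not known exactly. Their poses are not given: they have to be found in the camera images.
- stick_tin_center (a point): Centre of the green tin with a white band and pale bamboo sticks showing in its top: a solid box 50 mm (its x) by 100 mm (its y) by 40 mm high (its z), about 0.16 kg; this point is half-way up. It stands flat on a 12 mm thick marble slab (top at z = 0.012). Either way round fits the compartment.
- mould_tin_center (a point): Centre of the orange tin with an aluminium lid, same shape and size as the green one: a bystander on the slab.
- ladle_mid (a point): Middle of a copper ladle with a wooden handle, 197 mm long, lying on the slab along its x, bowl to +x: a bystander.
- skewer_cup_mid (a point): Centre of a white cup 76 mm across and 100 mm high with skewers standing up to 200 mm: a bystander.
- drawer (a joint): How far the drawer is open, in m: 0 is fully home at its stop, 0.19 fully open. A sprung ball catch resists with about 5 to 8 N from 19 to 9 mm before home; beyond that it snaps the drawer home and holds it. Left short of that, the drawer springs back out a little. Otherwise it slides with 1 to 3 N.
- drawer_pull (a point): Centre of the outer face of the drawer's aluminium pull, 64 mm above the table: a bar 110 wide, 24 high, standing 20 mm out from the red drawer front. +x is the way the drawer goes home (level), y along the pull, z up; moves with the drawer. Chest 240 mm deep, 260 wide, 98 high; its open face lies 34 mm beyond this point when home.
- drawer_bay (a point): Centre of the floor of the drawer's empty front compartment (next to the drawer front), 19 mm above the table; moves with the drawer, axes as the pull's. Compartment 120 mm along x, 200 mm along y; side walls and divider 45 mm high above this floor, drawer front 65 mm. With the drawer open by q its centre is q - 60 mm out from the chest's face. A rear compartment holds copper rollers that stay.
Things that resemble listed ones, but are neither listed nor needed, are in the scene too. Of the things like the part that bears stick_tin_center, leave any that is black; of the rest the smaller one is meant.

How it is judged:
On the way, in this order (a step that is already met when the one before it is completed fails the run):
1. the green tin lies flat in the front compartment of the open drawer, let go (x of stick_tin_center in the frame of drawer_bay between -0.05 and 0.05 m and y of stick_tin_center in the frame of drawer_bay between -0.09 and 0.09 m and z of stick_tin_center in the frame of drawer_bay between 0.015 and 0.026 m and angle between stick_tin_center's own z axis and vertical below 0.12 rad and contact force between the fingers and stick_tin below 0.2 N and value of joint drawer above 0.03 m), for 0.2 s.
2. the drawer is fully home with the tin in it (value of joint drawer below 0.003 m), for 0.2 s.
At the end, for the whole second after the job is handed in: The drawer is home (open by less than 3 mm) and stays there, with the green tin inside its front compartment, lying flat on the floor (within 0.12 rad of level, its centre 15 to 26 mm above the compartment's floor) (x of stick_tin_center in the frame of drawer_bay between -0.05 and 0.05 m and y of stick_tin_center in the frame of drawer_bay between -0.09 and 0.09 m and z of stick_tin_center in the frame of drawer_bay between 0.015 and 0.026 m and angle between stick_tin_center's own z axis and vertical below 0.12 rad and value of joint drawer below 0.003 m); the robot touches nothing.
It fails at once if the drawer is slammed (it moves home faster than 0.4 m/s) (velocity of joint drawer below -0.4 m/s).
It fails at once if the green tin is dropped (it falls free faster than 0.8 m/s, a fall of over 30 mm) (contact force between anything else and stick_tin below 0.02 N and linear speed of stick_tin above 0.8 m/s).
It fails at once if the orange tin is moved by more than 30 mm (distance of mould_tin_center from where it was at the start of the episode above 0.03 m).
It fails at once if the ladle is moved by more than 30 mm (distance of ladle_mid from where it was at the start of the episode above 0.03 m).
It fails at once if the skewer cup is moved by more than 30 mm (distance of skewer_cup_mid from where it was at the start of the episode above 0.03 m).
It also fails if it takes over 53 s, if anything falls off the work surface, if the arm or the gripper's body presses on something with over 40 N, if the wrist force passes 120 N, or if a joint passes its speed limit or range.

## Working session

There is one attempt and no reset: what is moved stays moved. The work goes in short steps, Python scripts to look and compute and a tool call to move; the robot and the scene stay as the last step left them, time stands still between calls to the robot, and variables do not carry over. Pictures are saved under pics/ and viewed, at most 10 in all, crops included, and the job is handed in when it is done.

Besides the shell and the picture viewer there is one more tool, called by a JSON object that holds its "fn" and its "kwargs", one argument or row to a line. send_rows: Moves the arm, as the interface text tells. Its arguments: {"type":"object","properties":{"plan":{"type":"string"},"newtons":{"type":"number"}},"required":["plan"]}

```bash
mkdir -p pics; cat > h.py <<'E'
from plant import *
import numpy as np, cv2
from scipy.spatial.transform import Rotation as R
def save(p,n): cv2.imwrite('pics/'+n,cv2.cvtColor(np.asarray(p['frame']),cv2.COLOR_RGB2BGR))
def st():
    s=observe(); print('t',round(s['clock'],2),'p',np.round(s['eef_pos'],4),'o',np.round(s['orientation'],3),'F',np.round(s['wrist_force'],1),'gap',round(s['finger_gap'],3),'g',round(s['grasp_force'],1),'j',np.round(s['joint_positions'],2)); print(np.round(R.from_rotvec(s['orientation']).as_matrix(),3).tolist()); return s
E
python3 - <<'E'
from h import *
st()
for c in ['top','side']:
    p=get_image(c); save(p,c+'1.png')
    M=np.asarray(p['world_to_cam']);K=np.asarray(p['camera_matrix'])
    for l in ['stick_tin_center','mould_tin_center','ladle_mid','skewer_cup_mid','drawer_pull','drawer_bay']:
        for d in mark_of(l,p):
            q=K@(M@np.r_[d['at'],1])[:3]
            print(c,l,round(d['confidence'],2),np.round(d['at'],3),(q[:2]/q[2]).astype(int))
E
```

```text
t 0.0 p [0.1562 0.656  0.2064] o [-3.66e-01 -3.12e+00  3.00e-03] F [ 0.5  0.  -0.6] gap 1.002 g 0.0 j [-1.45  0.48  0.02  1.56 -0.01  1.11 -0.08]
[[-0.973, 0.232, -0.0], [0.232, 0.973, -0.002], [-0.0, -0.002, -1.0]]
top stick_tin_center 0.86 [0.251 0.299 0.028] [208 292]
top stick_tin_center 0.86 [ 0.35  -0.076  0.018] [366 250]
top stick_tin_center 0.64 [0.462 0.2   0.029] [253 204]
top mould_tin_center 0.88 [0.653 0.203 0.028] [254 130]
top ladle_mid 0.91 [0.48  0.4   0.028] [173 196]
top skewer_cup_mid 0.78 [0.683 0.402 0.064] [172 113]
top drawer_pull 0.87 [ 0.616 -0.015  0.064] [341 138]
top drawer_bay 0.69 [ 0.621 -0.115  0.021] [379 142]
side stick_tin_center 0.86 [0.465 0.198 0.036] [318 253]
side stick_tin_center 0.75 [ 0.352 -0.073  0.018] [361 194]
side stick_tin_center 0.59 [0.251 0.296 0.029] [412 291]
side mould_tin_center 0.81 [0.659 0.205 0.032] [238 252]
side ladle_mid 0.66 [0.48  0.398 0.025] [305 326]
side skewer_cup_mid 0.59 [0.688 0.402 0.062] [201 311]
side drawer_pull 0.77 [ 0.616 -0.018  0.065] [269 188]
side drawer_bay 0.95 [ 0.621 -0.113  0.018] [273 183]
```

```bash
ls pics
```

```text
side1.png
top1.png
```

View pics/top1.png

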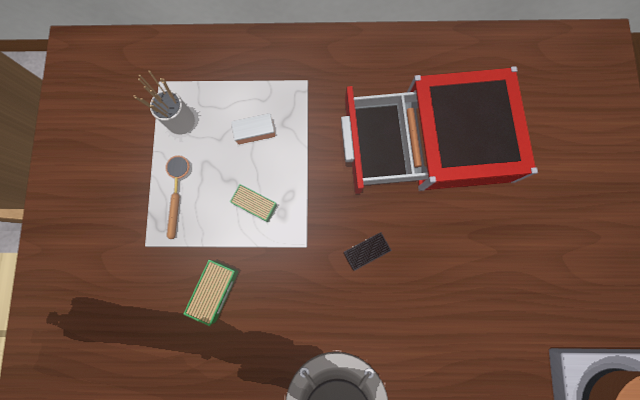

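View pics/side1.png

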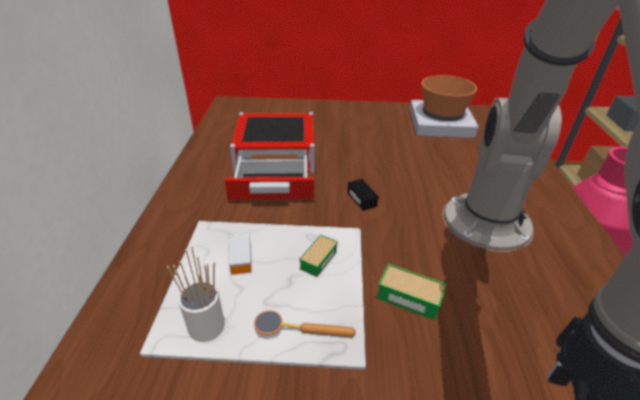

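The top view shows the small green tin on the slab at about (254,203). The larger green one at (210,292) and the black one at (367,251) are decoys. The drawer is open with its pull at (348,139), and home is roughly -y. Next I measure yaws.

```bash
python3 - <<'E'
from h import *
p=get_image('top');M=np.asarray(p['world_to_cam']);K=np.asarray(p['camera_matrix'])
def bp(uv,z):
    d=M[:3,:3].T@np.linalg.inv(K)@np.r_[uv,1]; c=-M[:3,:3].T@M[:3,3]
    return c+d*(z-c[2])/d[2]
f=np.asarray(p['frame']).astype(int)
sub=np.zeros(f.shape[:2],np.uint8)
m=((f[:,:,:].max(2)-f.min(2))>35).astype(np.uint8); sub[178:226,226:283]=m[178:226,226:283]
n,l,s,c=cv2.connectedComponentsWithStats(sub); k=1+np.argmax(s[1:,4]); ys,xs=np.where(l==k)
W=np.array([bp((x,y),0.052)[:2] for x,y in zip(xs,ys)])
r=cv2.minAreaRect((W*1000).astype(np.float32)); print(r,cv2.boxPoints(r))
C=[bp(u,0.098) for u in [(417,77),(515,69),(534,170),(432,186)]]
print(np.round(C,3)); 
for a,b in [(0,1),(3,2)]: d=C[b]-C[a]; print(np.linalg.norm(d),d/np.linalg.norm(d))
for a,b in [(0,3),(1,2)]: d=C[b]-C[a]; print(np.linalg.norm(d),d/np.linalg.norm(d))
for u in [(348,88),(360,191)]: print(bp(u,.084))
E
```

```text
((463.1575012207031, 197.74876403808594), (101.00708770751953, 49.82063293457031), 62.43137741088867) [[417.702   164.5083 ]
 [461.86588 141.45078]
 [508.613   230.98923]
 [464.44913 254.04675]]
[[ 0.758 -0.195  0.098]
 [ 0.776 -0.427  0.098]
 [ 0.528 -0.447  0.098]
 [ 0.492 -0.216  0.098]]
0.23290312911658673 [ 0.0787374  -0.99689539  0.        ]
0.23319416602276413 [ 0.15732979 -0.98754612  0.        ]
0.2668287743511809 [-0.99687969 -0.07893592  0.        ]
0.2483870173570379 [-0.99701661 -0.07718726  0.        ]
[ 0.73796881 -0.03183101  0.084     ]
[ 0.48312511 -0.05575101  0.084     ]
```

{"fn": "send_rows", "kwargs": {
  "plan": "1 -2.7 -2.5 0 0 0 6.95; 1 -3.0 -2.15 0 0 0 6.95; 1 -3.2 -1.75 0 0 0 6.95; 1 -3.4 -1.35 0 0 0 6.95; 1 -3.55 -0.95 0 0 0 6.95",
  "newtons": 40
}}

```text
clock: 1.17
eef_pos: [0.2597, 0.503, 0.2076]
orientation: [-1.29, -2.864, -0.001]
wrist_force: [1.0, -0.1, 0.6]
finger_gap: 1.004
grasp_force: 0.0
```

{"fn": "send_rows", "kwargs": {
  "plan": "1 -3.65 -0.5 0 0 0 6.95; 1 -3.65 -0.05 0 0 0 6.95; 1 -3.65 0.4 0 0 0 6.95; 1 -3.6 0.8 0 0 0 6.95; 1 -3.45 1.25 0 0 0 6.95"
}}

```text
clock: 1.58
eef_pos: [0.3622, 0.3506, 0.2077]
orientation: [-2.086, -2.348, -0.001]
wrist_force: [1.1, -0.3, -0.3]
finger_gap: 1.002
grasp_force: 0.0
```

{"fn": "send_rows", "kwargs": {
  "plan": "1 -3.3 1.65 0 0 0 6.95; 1 -3.05 2.05 0 0 0 6.95; 1 -2.8 2.4 0 0 0 6.95; 1 -2.45 2.7 0 0 0 6.95; 1 -2.15 3.0 0 0 0 6.95"
}}

```text
clock: 2.0
eef_pos: [0.4647, 0.198, 0.2078]
orientation: [-2.692, -1.618, -0.002]
wrist_force: [0.4, -0.2, -0.1]
finger_gap: 0.999
grasp_force: 0.0
```

```bash
cat >> h.py <<'E'
def delta(x,y,ydir):
    s=st();Rm=R.from_rotvec(s['orientation']).as_matrix()
    print('tool dxyz cm',np.round(Rm.T@(np.array([x,y,s['eef_pos'][2]])-s['eef_pos'])*100,2),'turn rz', round(((np.degrees(np.arctan2(Rm[1,1],Rm[0,1]))-ydir+90)%180)-90,2)); return s
E
python3 - <<'E'
from h import *
delta(.463,.198,-27.6)
s=observe();p=get_image('wrist');save(p,'w1.png')
H=np.asarray(p['hand_eye']);T=np.eye(4);T[:3,:3]=R.from_rotvec(s['orientation']).as_matrix();T[:3,3]=s['eef_pos']
print(np.round(H,3).tolist())
for d in mark_of('stick_tin_center',p): print(d)
C=T@H;K=np.asarray(p['camera_matrix'])
f=np.asarray(p['frame']).astype(int); m=((f.max(2)-f.min(2))>35).astype(np.uint8)
n,l,ss,c=cv2.connectedComponentsWithStats(m)
for k in range(1,n):
    if ss[k,4]<1500: continue
    ys,xs=np.where(l==k); D=C[:3,:3]@np.linalg.inv(K)@np.c_[xs,ys,xs*0+1].T; W=C[:3,3:]+D*(0.052-C[2,3])/D[2]
    print(ss[k],cv2.minAreaRect((W[:2].T*1000).astype(np.float32)))
E
```

```text
t 2.0 p [0.4647 0.198  0.2078] o [-2.692e+00 -1.618e+00 -2.000e-03] F [ 0.4 -0.2 -0.1] gap 0.999 g 0.0 j [-1.01  0.21  0.57  1.98 -0.14  0.98 -0.87]
[[0.469, 0.883, 0.001], [0.883, -0.469, 0.001], [0.001, 0.0, -1.0]]
tool dxyz cm [-0.08 -0.15 -0.  ] turn rz -0.37
[[-0.0, -0.947, -0.321, 0.083], [1.0, -0.0, 0.0, -0.0], [-0.0, -0.321, 0.947, -0.167], [0.0, 0.0, 0.0, 1.0]]
{'at': [0.4647, 0.1982, 0.031], 'confidence': 0.84}
{'at': [0.3504, -0.0727, 0.0196], 'confidence': 0.74}
{'at': [0.2534, 0.2924, 0.0256], 'confidence': 0.68}
[     0      0    640    400 108779] ((393.1712341308594, 167.79730224609375), (463.87603759765625, 813.6613159179688), 64.7952880859375)
[ 150    0   83   39 1570] ((426.29730224609375, 390.70733642578125), (19.59201431274414, 77.88818359375), 87.61334228515625)
[ 302  126   51   95 3932] ((464.1166687011719, 200.04925537109375), (100.31682586669922, 50.05744934082031), 62.01001739501953)
```

View pics/w1.png

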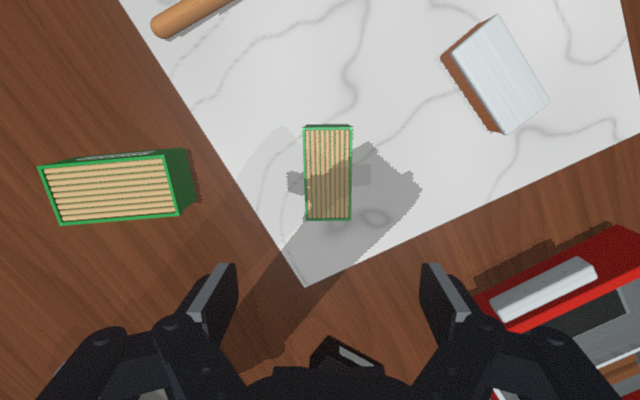

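The tin (328,173) is centred and square between the fingers. The small corrections agree, so I descend.

{"fn": "send_rows", "kwargs": {
  "plan": "1 0 -0.1 4 0 0 0; 1 0 0 4 0 0 0; 1 0 0 4 0 0 0; 1 0 0 3.5 0 0 0; 1 0 0 2 0 0 0"
}}

```text
clock: 2.52
eef_pos: [0.4609, 0.1995, 0.029]
orientation: [-2.687, -1.628, 0.007]
wrist_force: [-0.4, 0.3, 0.4]
finger_gap: 0.999
grasp_force: 0.0
```

{"fn": "send_rows", "kwargs": {
  "plan": "1 0 0 1.2 0 0 0; 1 0 0 0.5 0 0 0; 1 0 0 0 0 0 0; 0.4 0 0 0 0 0 0; 0.4 0 0 0 0 0 0"
}}

```text
clock: 2.93
eef_pos: [0.4642, 0.2006, 0.0168]
orientation: [-2.688, -1.626, -0.004]
wrist_force: [-0.1, 0.3, -0.8]
finger_gap: 0.745
grasp_force: 0.0
```

{"fn": "send_rows", "kwargs": {
  "plan": "0.3 0 0 0 0 0 0; 0.3 0 0 0 0 0 0; 0.3 0 0 0 0 0 0; 0.3 0 0 0 0 0 0; 0.3 0 0 0 0 0 0",
  "newtons": 40
}}

```text
clock: 3.35
eef_pos: [0.4641, 0.2006, 0.017]
orientation: [-2.687, -1.626, -0.004]
wrist_force: [-1.4, -0.8, 8.4]
finger_gap: 0.571
grasp_force: 40.7
```

{"fn": "send_rows", "kwargs": {
  "plan": "0.3 0 0 -1 0 0 0; 0.3 0 0 -3 0 0 0; 0.3 0 0 -3.5 0 0 0; 0.3 0 0 -3.5 0 0 0; 0.3 0 0 -2 0 0 0"
}}

```text
clock: 3.77
eef_pos: [0.4643, 0.2, 0.1494]
orientation: [-2.688, -1.625, -0.006]
wrist_force: [0.5, -0.5, -2.4]
finger_gap: 0.567
grasp_force: 43.3
```

```bash
python3 - <<'E'
from h import *
s=delta(.6225,-.1125,-84.8)
d=np.array([.6225,-.1125])-s['eef_pos'][:2];Rm=R.from_rotvec(s['orientation']).as_matrix()
v=Rm.T[:2,:2]@d*10; 
for k in range(10):
    a=-np.radians(5.7*k); print(np.round([v[0]*np.cos(a)-v[1]*np.sin(a),v[0]*np.sin(a)+v[1]*np.cos(a)],2))
E
```

```text
t 3.77 p [0.4643 0.2    0.1494] o [-2.688 -1.625 -0.006] F [ 0.5 -0.5 -2.4] gap 0.567 g 43.3 j [-1.    0.29  0.56  2.05 -0.21  0.85 -0.8 ]
[[0.465, 0.885, 0.003], [0.885, -0.465, 0.002], [0.004, 0.002, -1.0]]
tool dxyz cm [-2.032e+01  2.854e+01 -2.000e-02] turn rz 57.1
[-2.03  2.85]
[-1.74  3.04]
[-1.43  3.2 ]
[-1.1   3.32]
[-0.77  3.42]
[-0.42  3.48]
[-0.08  3.5 ]
[0.27 3.49]
[0.62 3.45]
[0.96 3.37]
```

{"fn": "send_rows", "kwargs": {
  "plan": "0.3 -2.05 2.85 0 0 0 5.7; 0.3 -1.75 3.05 0 0 0 5.7; 0.3 -1.45 3.2 0 0 0 5.7; 0.3 -1.1 3.3 0 0 0 5.7; 0.3 -0.75 3.4 0 0 0 5.7"
}}

```text
clock: 4.18
eef_pos: [0.542, 0.0424, 0.1464]
orientation: [-3.007, -0.908, -0.001]
wrist_force: [0.0, 0.2, -2.5]
finger_gap: 0.569
grasp_force: 43.3
```

{"fn": "send_rows", "kwargs": {
  "plan": "0.3 -0.4 3.5 0 0 0 5.7; 0.3 -0.1 3.5 0 0 0 5.7; 0.3 0.3 3.5 0 0 0 5.7; 0.3 0.6 3.45 0 0 0 5.7; 0.3 0.95 3.35 0 0 0 5.7"
}}

```text
clock: 4.6
eef_pos: [0.6215, -0.1137, 0.1462]
orientation: [-3.138, -0.14, -0.0]
wrist_force: [0.9, 0.3, -1.4]
finger_gap: 0.566
grasp_force: 43.3
```

{"fn": "send_rows", "kwargs": {
  "plan": "0.3 0 0 0 0 0 0; 0.3 0 0 0 0 0 0"
}}

```text
clock: 4.77
eef_pos: [0.6211, -0.1152, 0.1461]
orientation: [3.137, 0.141, 0.0]
wrist_force: [0.6, -0.0, -2.6]
finger_gap: 0.57
grasp_force: 43.3
```

```bash
python3 - <<'E'
from h import *
delta(.6225,-.1125,-84.8)
for c in ['side','top','wrist']:
    p=get_image(c)
    if c!='top': save(p,c+'2.png')
    for l in ['stick_tin_center','drawer_pull','drawer_bay']: print(c,l,[(round(d['confidence'],2),np.round(d['at'],3)) for d in mark_of(l,p)])
E
```

```text
t 4.77 p [ 0.6211 -0.1152  0.1461] o [3.137 0.141 0.   ] F [ 0.6 -0.  -2.6] gap 0.57 g 43.3 j [-0.47  0.58  0.79  1.76 -0.48  1.   -0.97]
[[0.996, 0.09, 0.0], [0.09, -0.996, -0.001], [0.0, 0.001, -1.0]]
tool dxyz cm [ 0.17 -0.26 -0.  ] turn rz -0.06
side stick_tin_center [(0.84, array([0.249, 0.295, 0.027])), (0.76, array([ 0.352, -0.074,  0.021])), (0.69, array([ 0.62 , -0.116,  0.165])), (0.49, array([0.48 , 0.399, 0.019]))]
side drawer_pull [(0.96, array([ 0.614, -0.018,  0.065]))]
side drawer_bay [(0.91, array([ 0.62 , -0.115,  0.018]))]
top stick_tin_center [(0.71, array([ 0.349, -0.076,  0.019]))]
top drawer_pull []
top drawer_bay []
wrist stick_tin_center [(0.77, array([ 0.62 , -0.112,  0.16 ]))]
wrist drawer_pull [(0.63, array([ 0.62 , -0.013,  0.063]))]
wrist drawer_bay []
```

View pics/wrist2.png

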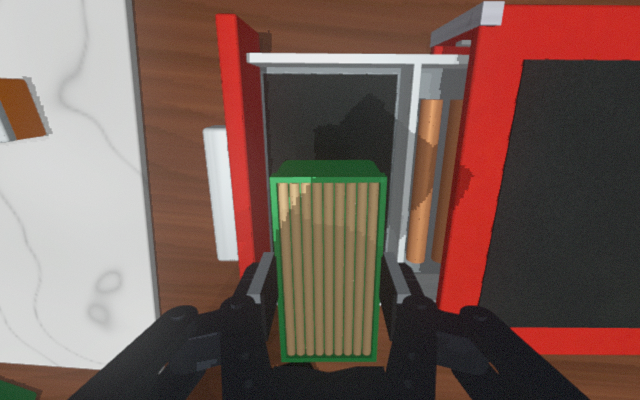

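The tin (328) is centred between the front (262) and the divider (398), so I lower it gently.

{"fn": "send_rows", "kwargs": {
  "plan": "0.3 0 0 2 0 0 0; 0.3 0 0 3 0 0 0; 0.3 0 0 3 0 0 0; 0.3 0 0 2 0 0 0; 0.3 0 0 1 0 0 0"
}}

```text
clock: 5.78
eef_pos: [0.6195, -0.1119, 0.0324]
orientation: [-3.137, -0.147, 0.007]
wrist_force: [-0.9, 0.4, -2.5]
finger_gap: 0.57
grasp_force: 43.3
```

{"fn": "send_rows", "kwargs": {
  "plan": "0.3 0 0 0.5 0 0 0; 0.3 0 0 0.3 0 0 0; 0.3 0 0 0.2 0 0 0; 0.3 0 0 0 0 0 0; 0.3 0 0 0 0 0 0"
}}

```text
clock: 6.2
eef_pos: [0.6221, -0.1127, 0.0265]
orientation: [3.138, 0.147, 0.003]
wrist_force: [0.5, 0.1, -1.3]
finger_gap: 0.57
grasp_force: 43.3
```

{"fn": "send_rows", "kwargs": {
  "plan": "0.3 0 0 0.15 0 0 0; 0.3 0 0 0.1 0 0 0; 0.3 0 0 0 0 0 0; 0.3 0 0 0 0 0 0"
}}

```text
clock: 6.53
eef_pos: [0.622, -0.1127, 0.0241]
orientation: [-3.138, -0.147, -0.002]
wrist_force: [-2.3, -0.1, 5.7]
finger_gap: 0.574
grasp_force: 44.2
```

Contact with the floor (about +8 N). I release with limited opening and rise.

{"fn": "send_rows", "kwargs": {
  "plan": "0.75 0 0 0 0 0 0; 0.75 0 0 0 0 0 0; 0.75 0 0 0 0 0 0; 0.75 0 0 0 0 0 0; 0.75 0 0 0 0 0 0"
}}

```text
clock: 6.95
eef_pos: [0.6213, -0.1125, 0.0228]
orientation: [-3.138, -0.147, 0.0]
wrist_force: [-0.1, -0.1, 0.8]
finger_gap: 0.751
grasp_force: 0.0
```

{"fn": "send_rows", "kwargs": {
  "plan": "0.75 0 0 0 0 0 0; 0.75 0 0 -0.5 0 0 0; 0.75 0 0 -1 0 0 0; 0.75 0 0 -2 0 0 0; 0.75 0 0 -2 0 0 0"
}}

```text
clock: 7.37
eef_pos: [0.6209, -0.1126, 0.0788]
orientation: [3.138, 0.146, -0.002]
wrist_force: [-0.4, -0.4, -0.4]
finger_gap: 0.749
grasp_force: 0.0
```

{"fn": "send_rows", "kwargs": {
  "plan": "0.75 0 0 -3 0 0 0; 0.75 0 0 -2 0 0 0; 0.75 0 0 0 0 0 0"
}}

```text
clock: 7.62
eef_pos: [0.6242, -0.1139, 0.1334]
orientation: [3.137, 0.146, 0.012]
wrist_force: [0.7, -0.7, -0.1]
finger_gap: 0.75
grasp_force: 0.0
```

```bash
python3 - <<'E'
from h import *
delta(.614,.06,-84.8)
for c in ['side','wrist']:
    p=get_image(c)
    if c=='wrist': save(p,c+'3.png')
    for l in ['stick_tin_center','drawer_pull','drawer_bay']: print(c,l,[(round(d['confidence'],2),np.round(d['at'],3)) for d in mark_of(l,p)])
E
```

```text
t 7.62 p [ 0.6242 -0.1139  0.1334] o [3.137 0.146 0.012] F [ 0.7 -0.7 -0.1] gap 0.75 g 0.0 j [-0.46  0.6   0.78  1.77 -0.5   0.97 -0.96]
[[0.996, 0.093, 0.008], [0.093, -0.996, -0.001], [0.008, 0.002, -1.0]]
tool dxyz cm [  0.6  -17.41  -0.02] turn rz 0.11
side stick_tin_center [(0.73, array([0.657, 0.207, 0.032])), (0.63, array([0.253, 0.299, 0.027])), (0.58, array([ 0.354, -0.076,  0.018]))]
side drawer_pull [(0.83, array([ 0.615, -0.018,  0.066]))]
side drawer_bay [(0.4, array([ 0.616, -0.018,  0.065]))]
wrist stick_tin_center [(0.77, array([ 0.619, -0.115,  0.04 ]))]
wrist drawer_pull []
wrist drawer_bay []
```

View pics/wrist3.png

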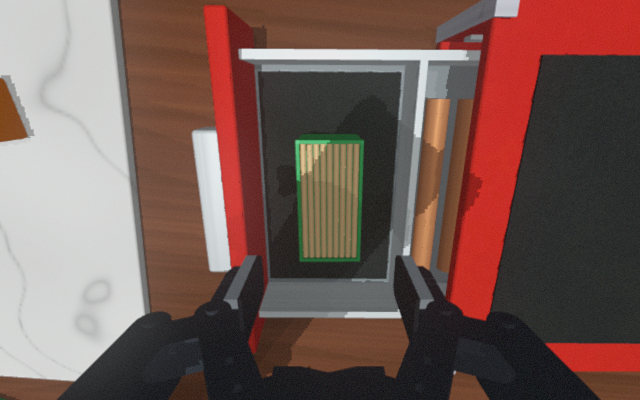

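The tin lies flat and free in the bay (330,200). Now I shut the fingers and go in front of the pull.

{"fn": "send_rows", "kwargs": {
  "plan": "0 0.1 -2.5 0 0 0 0; 0 0.1 -3.5 0 0 0 0; 0 0.1 -4 0 0 0 0; 0 0.1 -4 0 0 0 0; 0 0.1 -3.4 0 0 0 0"
}}

```text
clock: 8.43
eef_pos: [0.6093, 0.064, 0.1272]
orientation: [-3.138, -0.148, 0.002]
wrist_force: [0.8, 0.4, -0.1]
finger_gap: 0.036
grasp_force: 0.0
```

{"fn": "send_rows", "kwargs": {
  "plan": "0 0 0 2 0 0 0; 0 0 0 3 0 0 0; 0 0 0 2.4 0 0 0; 0 0 0 0 0 0 0; 0 0 0 0 0 0 0"
}}

```text
clock: 8.85
eef_pos: [0.609, 0.0607, 0.0529]
orientation: [3.137, 0.146, -0.005]
wrist_force: [0.4, -0.1, 0.5]
finger_gap: 0.007
grasp_force: 0.0
```

```bash
python3 - <<'E'
from h import *
delta(.615,-.017,-84.8)
E
```

```text
t 8.85 p [0.609  0.0607 0.0529] o [ 3.137  0.146 -0.005] F [ 0.4 -0.1  0.5] gap 0.007 g 0.0 j [-0.71  0.67  0.71  1.87 -0.58  0.83 -1.17]
[[0.996, 0.093, -0.003], [0.093, -0.996, -0.001], [-0.003, 0.001, -1.0]]
tool dxyz cm [-0.12  7.79  0.01] turn rz 0.13
```

{"fn": "send_rows", "kwargs": {
  "plan": "0 0 2 0 0 0 0; 0 0 2 0 0 0 0; 0 0 1 0 0 0 0; 0 0 0.6 0 0 0 0; 0 0 0.5 0 0 0 0"
}}

```text
clock: 9.27
eef_pos: [0.6165, -0.0002, 0.055]
orientation: [-3.138, -0.145, -0.002]
wrist_force: [0.8, 0.7, 0.1]
finger_gap: 0.001
grasp_force: 0.0
```

{"fn": "send_rows", "kwargs": {
  "plan": "0 0 0.5 0 0 0 0; 0 0 0.5 0 0 0 0; 0 0 0.6 0 0 0 0; 0 0 0.8 0 0 0 0; 0 0 1 0 0 0 0"
}}

```text
clock: 9.68
eef_pos: [0.6189, -0.0327, 0.0538]
orientation: [-3.137, -0.149, 0.001]
wrist_force: [-0.6, 15.6, -0.1]
finger_gap: -0.004
grasp_force: 8.6
```

{"fn": "send_rows", "kwargs": {
  "plan": "0 0 1.2 0 0 0 0; 0 0 1.2 0 0 0 0; 0 0 1.2 0 0 0 0; 0 0 1.2 0 0 0 0; 0 0 1.2 0 0 0 0"
}}

```text
clock: 10.1
eef_pos: [0.6245, -0.0946, 0.0538]
orientation: [-3.138, -0.146, 0.0]
wrist_force: [-0.5, 2.4, -0.0]
finger_gap: -0.002
grasp_force: 1.7
```

```bash
python3 - <<'E'
from h import *
delta(.6295,-.171,-84.8)
p=get_image('side')
for l in ['drawer_pull','drawer_bay','stick_tin_center']: print(l,[(round(d['confidence'],2),np.round(d['at'],3)) for d in mark_of(l,p)])
E
```

```text
t 10.1 p [ 0.6245 -0.0946  0.0538] o [-3.138 -0.146  0.   ] F [-0.5  2.4 -0. ] gap -0.002 g 1.7 j [-0.44  0.69  0.7   1.82 -0.58  0.85 -0.93]
[[0.996, 0.093, -0.0], [0.093, -0.996, 0.0], [-0.0, -0.0, -1.0]]
tool dxyz cm [-0.21  7.66 -0.  ] turn rz 0.13
drawer_pull [(0.89, array([ 0.621, -0.082,  0.065]))]
drawer_bay []
stick_tin_center [(0.66, array([0.252, 0.297, 0.026])), (0.62, array([ 0.629, -0.175,  0.044])), (0.61, array([ 0.354, -0.075,  0.021]))]
```

```bash
python3 - <<'E'
from h import *
a=[]
for c in ['side','wrist']:
    p=get_image(c); f=np.asarray(p['frame'])
    a.append(cv2.resize(np.ascontiguousarray(f[90:270,200:400]if c=='side' else f[:,100:540]),(400,360)))
    print(c,[(l,[(round(d['confidence'],2),np.round(d['at'],3)) for d in mark_of(l,p)]) for l in ['drawer_pull','drawer_bay']])
save({'frame':np.hstack(a)},'c4.png')
E
```

```text
side [('drawer_pull', [(0.83, array([ 0.622, -0.087,  0.068]))]), ('drawer_bay', [])]
wrist [('drawer_pull', [(0.58, array([ 0.626, -0.084,  0.061]))]), ('drawer_bay', [])]
```

View pics/c4.png

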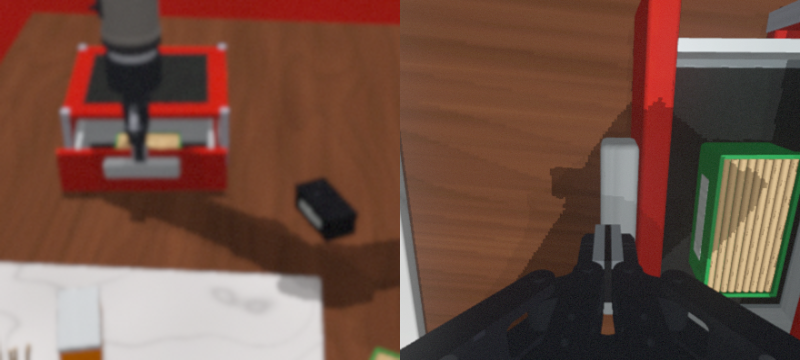

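The fingers seem to overlap the pull at (608,240) in the crop, but the drawer follows with low force. I continue gently.

{"fn": "send_rows", "kwargs": {
  "plan": "0 0 0.6 0 0 0 0; 0 0 1 0 0 0 0; 0 0 1.2 0 0 0 0; 0 0 1.2 0 0 0 0; 0 0 1.2 0 0 0 0"
}}

```text
clock: 11.02
eef_pos: [0.6297, -0.1463, 0.0539]
orientation: [3.138, 0.146, 0.001]
wrist_force: [1.2, 3.2, -1.3]
finger_gap: -0.002
grasp_force: 1.5
```

```bash
python3 - <<'E'
from h import *
st()
for c in ['side','wrist']:
    s=observe();p=get_image(c)
    K=np.asarray(p['camera_matrix'])
    T=np.eye(4);T[:3,:3]=R.from_rotvec(s['orientation']).as_matrix();T[:3,3]=s['eef_pos']
    M=np.asarray(p['world_to_cam']) if c=='side' else np.linalg.inv(T@np.asarray(p['hand_eye']))
    f=np.asarray(p['frame']).copy()
    for z,col in [(0,(255,0,255)),(-.02,(0,255,255)),(-.05,(255,255,0))]:
        q=K@(M@T@np.r_[0,0,z,1])[:3];q=q[:2]/q[2];print(c,z,q); cv2.circle(f,tuple(int(v) for v in q),1,col,-1)
    print(c,[(l,[(round(d['confidence'],2),np.round(d['at'],3)) for d in mark_of(l,p)]) for l in ['drawer_pull','drawer_bay']])
    a=f[90:210,190:350] if c=='side' else f[100:400,160:560]
    save({'frame':cv2.resize(np.ascontiguousarray(a),(400,300))},'x_'+c+'.png')
i=np.hstack([cv2.imread('pics/x_%s.png'%c) for c in ['side','wrist']]);cv2.imwrite('pics/c5.png',i)
E
```

```text
t 11.02 p [ 0.6297 -0.1463  0.0539] o [3.138e+00 1.460e-01 1.000e-03] F [ 1.2  3.2 -1.3] gap -0.002 g 1.5 j [-0.34  0.71  0.69  1.78 -0.58  0.86 -0.86]
[[0.996, 0.093, 0.001], [0.093, -0.996, 0.0], [0.001, 0.0, -1.0]]
side 0 [271.16851016 167.23768309]
side -0.02 [270.7828419  161.70217459]
side -0.05 [270.18958908 153.18719846]
side [('drawer_pull', [(0.59, array([ 0.626, -0.128,  0.068]))]), ('drawer_bay', [])]
wrist 0 [328.67628137 243.18614917]
wrist -0.02 [328.71618487 260.41249887]
wrist -0.05 [328.79671282 295.17644034]
wrist [('drawer_pull', [(0.55, array([ 0.631, -0.141,  0.062]))]), ('drawer_bay', [])]
```

View pics/c5.png

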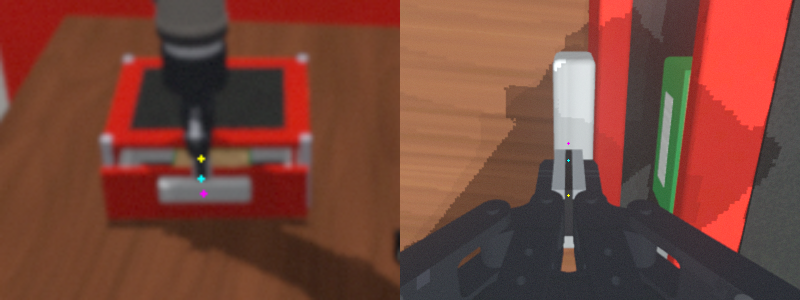

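The fingers rest above the pull and push the drawer front squarely near the bar's middle (cyan mark (200,180) in the crop). About 4 cm remain, so I go slowly through the catch.

{"fn": "send_rows", "kwargs": {
  "plan": "0 0 0.5 0 0 0 0; 0 0 0.5 0 0 0 0; 0 0 0.4 0 0 0 0; 0 0 0.3 0 0 0 0; 0 0 0.3 0 0 0 0"
}}

```text
clock: 11.73
eef_pos: [0.6312, -0.1631, 0.0538]
orientation: [-3.135, -0.148, 0.001]
wrist_force: [-0.7, 8.3, 5.5]
finger_gap: 0.005
grasp_force: 4.2
```

{"fn": "send_rows", "kwargs": {
  "plan": "0 0 0.3 0 0 0 0; 0 0 0.3 0 0 0 0; 0 0 0.3 0 0 0 0; 0 0 0.3 0 0 0 0; 0 0 0.3 0 0 0 0"
}}

```text
clock: 12.15
eef_pos: [0.6325, -0.1798, 0.0539]
orientation: [-3.137, -0.146, 0.0]
wrist_force: [-2.2, 9.6, 6.6]
finger_gap: 0.001
grasp_force: 5.0
```

{"fn": "send_rows", "kwargs": {
  "plan": "0 0 0.2 0 0 0 0; 0 0 0.2 0 0 0 0; 0 0 0.2 0 0 0 0; 0 0 0.1 0 0 0 0; 0 0 0 0 0 0 0"
}}

```text
clock: 12.57
eef_pos: [0.6325, -0.1797, 0.0538]
orientation: [-3.127, -0.151, 0.006]
wrist_force: [-6.6, 17.1, 13.6]
finger_gap: 0.002
grasp_force: 10.0
```

```bash
python3 - <<'E'
from h import *
st()
for c in ['side','wrist']:
    p=get_image(c)
    print(c,[(round(d['confidence'],2),np.round(d['at'],3)) for d in mark_of('drawer_pull',p)])
E
```

```text
t 12.57 p [ 0.6325 -0.1797  0.0538] o [-3.127 -0.151  0.006] F [-6.6 17.1 13.6] gap 0.002 g 10.0 j [-0.27  0.73  0.68  1.74 -0.58  0.89 -0.81]
[[0.995, 0.097, -0.004], [0.097, -0.995, 0.011], [-0.003, -0.011, -1.0]]
side [(0.8, array([ 0.632, -0.163,  0.065]))]
wrist [(0.55, array([ 0.632, -0.164,  0.062]))]
```

```bash
python3 - <<'E'
from h import *
a=[]
p=get_image('wrist'); f=np.asarray(p['frame']); a.append(cv2.resize(np.ascontiguousarray(f[60:360,160:560]),(400,300)))
p=get_image('side'); f=np.asarray(p['frame']); a.append(cv2.resize(np.ascontiguousarray(f[100:205,205:345]),(400,300)))
save({'frame':np.hstack(a)},'c6.png')
E
```

```text
(no output)
```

View pics/c6.png

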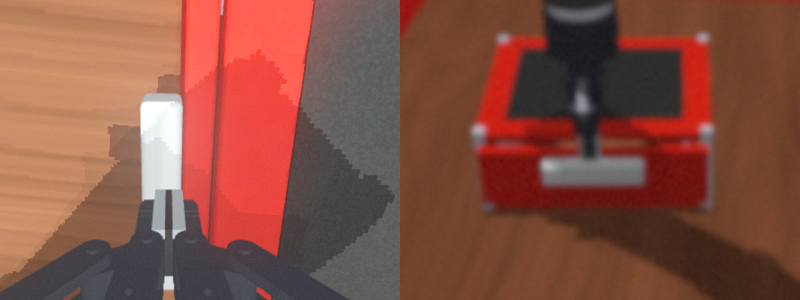

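Motion has stopped with rising upward force. A finger knuckle may be touching the chest rim, so it isn't clear the drawer is home. I back out and check.

{"fn": "send_rows", "kwargs": {
  "plan": "0 0 -0.7 0 0 0 0; 0 0 -0.5 0 0 0 0; 0 0 -1 0 0 0 0; 0 0 -2 0 0 0 0; 0 0 -2 0 0 0 0"
}}

```text
clock: 13.28
eef_pos: [0.6272, -0.1261, 0.0539]
orientation: [3.137, 0.143, 0.0]
wrist_force: [0.5, 0.2, 0.1]
finger_gap: -0.003
grasp_force: 0.0
```

{"fn": "send_rows", "kwargs": {
  "plan": "0 0 -2 0 0 0 0; 0 0 0 0 0 0 0; 0 0 0 0 0 0 0"
}}

```text
clock: 13.53
eef_pos: [0.6257, -0.1039, 0.0536]
orientation: [3.138, 0.15, -0.0]
wrist_force: [0.3, -1.1, -0.1]
finger_gap: -0.001
grasp_force: 0.0
```

```bash
python3 - <<'E'
from h import *
st()
a=[]
for c in ['side','wrist','top']:
    p=get_image(c);f=np.asarray(p['frame'])
    a.append(cv2.resize(np.ascontiguousarray({'side':f[100:205,205:345],'wrist':f[0:300,160:560],'top':f[60:195,340:520]}[c]),(400,300)))
    print(c,[(l,[(round(d['confidence'],2),np.round(d['at'],3)) for d in mark_of(l,p)]) for l in ['drawer_pull']])
save({'frame':np.hstack(a[:2])},'c7.png')
E
```

```text
t 13.53 p [ 0.6257 -0.1039  0.0536] o [ 3.138  0.15  -0.   ] F [ 0.3 -1.1 -0.1] gap -0.001 g 0.0 j [-0.42  0.69  0.7   1.81 -0.58  0.85 -0.92]
[[0.995, 0.095, -0.0], [0.095, -0.995, -0.0], [-0.0, 0.0, -1.0]]
side [('drawer_pull', [(0.75, array([ 0.629, -0.168,  0.064]))])]
wrist [('drawer_pull', [(0.67, array([ 0.636, -0.163,  0.066]))])]
top [('drawer_pull', [(0.87, array([ 0.628, -0.167,  0.061]))])]
```

View pics/c7.png

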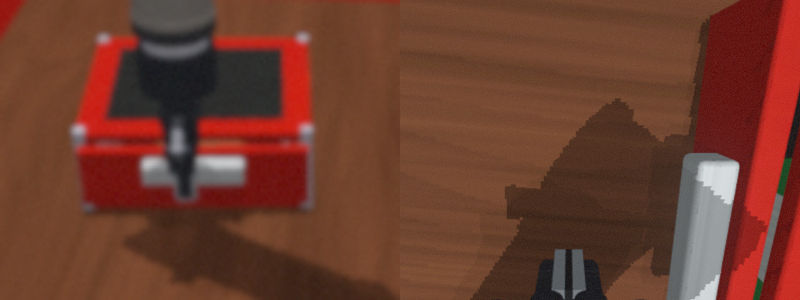

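The crop shows the green tin through a slot at (785,180), so the drawer is not home. I push again lower, with the fingers squarely on the pull's outer face.

{"fn": "send_rows", "kwargs": {
  "plan": "0 -0.2 0 1.0 0 0 0; 0 0 1 0.9 0 0 0; 0 0 1.5 0 0 0 0; 0 0 1 0 0 0 0; 0 0 0.5 0 0 0 0"
}}

```text
clock: 14.25
eef_pos: [0.6267, -0.1482, 0.0344]
orientation: [3.137, 0.142, -0.001]
wrist_force: [1.0, -0.1, 1.0]
finger_gap: 0.002
grasp_force: 0.0
```

{"fn": "send_rows", "kwargs": {
  "plan": "0 0 0.3 0 0 0 0; 0 0 0.3 0 0 0 0; 0 0 0.3 0 0 0 0; 0 0 0.3 0 0 0 0; 0 0 0.2 0 0 0 0"
}}

```text
clock: 14.67
eef_pos: [0.6281, -0.1528, 0.0347]
orientation: [-3.129, -0.152, 0.005]
wrist_force: [-6.4, 16.1, 11.5]
finger_gap: -0.001
grasp_force: 8.6
```

```bash
python3 - <<'E'
from h import *
st()
p=get_image('side');save(p,'s8.png'); print([(round(d['confidence'],2),np.round(d['at'],3)) for d in mark_of('drawer_pull',p)])
p=get_image('wrist'); print([(round(d['confidence'],2),np.round(d['at'],3)) for d in mark_of('drawer_pull',p)]); save(p,'w8.png')
E
```

```text
t 14.67 p [ 0.6281 -0.1528  0.0347] o [-3.129 -0.152  0.005] F [-6.4 16.1 11.5] gap -0.001 g 8.6 j [-0.31  0.73  0.67  1.78 -0.6   0.84 -0.83]
[[0.995, 0.097, -0.003], [0.097, -0.995, 0.009], [-0.003, -0.009, -1.0]]
[(0.74, array([ 0.628, -0.167,  0.065]))]
[(0.57, array([ 0.631, -0.163,  0.065]))]
```

The stop is now hard: 16 N, against a catch of 8 N. The 17 mm of travel under catch load before it and the pull position (-0.166 against a predicted home of -0.168) both suggest the drawer is home. I retreat and confirm.

{"fn": "send_rows", "kwargs": {
  "plan": "0 0 -0.7 0 0 0 0; 0 0 -1 0 0 0 0; 0 0 -2.5 0 0 0 0; 0 0 -3.5 -0.5 0 0 0; 0 0 -3.5 -2 0 0 0"
}}

```text
clock: 15.28
eef_pos: [0.6159, -0.0465, 0.0577]
orientation: [3.138, 0.144, -0.007]
wrist_force: [0.9, 0.7, -0.0]
finger_gap: 0.003
grasp_force: 0.0
```

{"fn": "send_rows", "kwargs": {
  "plan": "0 -3 -1 -2.5 0 0 0; 0 -3.5 -1 -2 0 0 0; 0 -3.5 0 -2 0 0 0; 0 -2 0 0 0 0 0; 0 0 0 0 0 0 0"
}}

```text
clock: 15.7
eef_pos: [0.4928, -0.0386, 0.1252]
orientation: [-3.135, -0.145, 0.002]
wrist_force: [-0.4, -0.8, 0.1]
finger_gap: 0.005
grasp_force: 0.0
```

```bash
python3 - <<'E'
from h import *
st()
for c in ['side','top']:
    p=get_image(c); f=np.asarray(p['frame'])
    print(c,[(l,[(round(d['confidence'],2),np.round(d['at'],3)) for d in mark_of(l,p)]) for l in ['drawer_pull','mould_tin_center','ladle_mid','skewer_cup_mid']])
    save({'frame':cv2.resize(np.ascontiguousarray(f[100:205,205:345] if c=='side' else f[60:195,380:560]),(400,300))},'y_'+c+'.png')
cv2.imwrite('pics/c9.png',np.hstack([cv2.imread('pics/y_%s.png'%c) for c in ['side','top']]))
E
```

```text
t 15.7 p [ 0.4928 -0.0386  0.1252] o [-3.135e+00 -1.450e-01  2.000e-03] F [-0.4 -0.8  0.1] gap 0.005 g 0.0 j [-0.74  0.39  0.87  2.1  -0.41  0.83 -1.1 ]
[[0.996, 0.092, -0.002], [0.092, -0.996, 0.003], [-0.001, -0.003, -1.0]]
side [('drawer_pull', [(0.68, array([ 0.628, -0.162,  0.067]))]), ('mould_tin_center', [(0.81, array([0.656, 0.206, 0.034]))]), ('ladle_mid', [(0.74, array([0.481, 0.4  , 0.022]))]), ('skewer_cup_mid', [(0.78, array([0.687, 0.404, 0.064])), (0.3, array([ 0.635, -0.262,  0.043]))])]
top [('drawer_pull', [(0.56, array([ 0.631, -0.17 ,  0.061]))]), ('mould_tin_center', [(0.79, array([0.653, 0.202, 0.031]))]), ('ladle_mid', [(0.94, array([0.482, 0.402, 0.023]))]), ('skewer_cup_mid', [(0.66, array([0.682, 0.402, 0.062]))])]
```

View pics/c9.png

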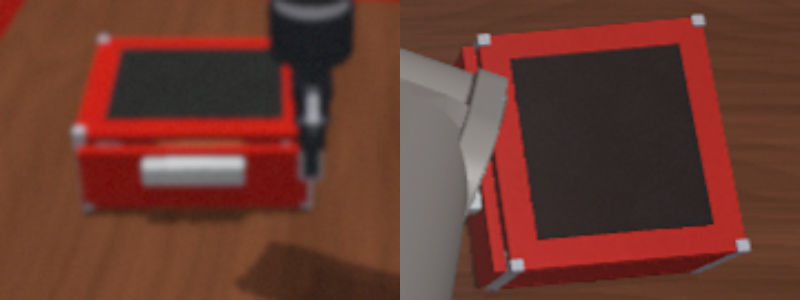

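```bash
python3 - <<'E'
from h import *
p=get_image('top');M=np.asarray(p['world_to_cam']);K=np.asarray(p['camera_matrix']);f=np.asarray(p['frame'])
def bp(uv,z):
    d=M[:3,:3].T@np.linalg.inv(K)@np.r_[uv,1]; c=-M[:3,:3].T@M[:3,3]
    return c+d*(z-c[2])/d[2]
print('cam',-M[:3,:3].T@M[:3,3])
for r in (82,140,150,160,166,172): print(r,'from 404',[tuple(int(x) for x in v) for v in f[r,404:434]] if r in(82,150,166) else '')
h=np.array([.092,-.9958])
for u,z in [((404,82),.084),((415,82),.098),((515,69),.098),((534,170),.098)]: b=bp(u,z); print(u,np.round(b,4),'along home',round(h@b[:2],4))
E
```

```text
cam [0.31119395 0.03897567 0.9272527 ]
82 from 404 [(98, 61, 47), (98, 62, 47), (98, 62, 49), (84, 48, 38), (157, 44, 39), (181, 51, 46), (179, 50, 45), (178, 49, 44), (181, 49, 44), (138, 56, 55), (83, 53, 54), (99, 38, 37), (163, 44, 38), (179, 49, 44), (176, 48, 43), (175, 49, 45), (175, 48, 44), (175, 48, 44), (174, 48, 43), (173, 48, 43), (173, 48, 42), (174, 49, 45), (173, 48, 43), (173, 48, 43), (174, 49, 45), (173, 48, 44), (173, 47, 44), (174, 48, 44), (174, 48, 44), (174, 49, 44)]
140 from 404 
150 from 404 [(112, 106, 105), (110, 105, 102), (110, 103, 101), (107, 101, 98), (103, 97, 96), (98, 92, 90), (110, 104, 102), (139, 134, 131), (139, 133, 130), (154, 153, 154), (184, 186, 190), (188, 192, 196), (132, 132, 134), (95, 26, 23), (171, 46, 43), (186, 53, 49), (182, 53, 49), (181, 52, 50), (185, 52, 49), (133, 42, 39), (62, 31, 30), (105, 37, 35), (170, 46, 41), (185, 53, 48), (181, 49, 47), (181, 48, 46), (181, 50, 47), (181, 50, 46), (180, 49, 45), (181, 52, 47)]
160 from 404 
166 from 404 [(107, 101, 99), (104, 98, 96), (100, 95, 94), (97, 92, 91), (100, 75, 68), (100, 62, 47), (96, 61, 47), (83, 48, 39), (83, 37, 34), (86, 35, 32), (87, 34, 32), (87, 33, 30), (87, 34, 31), (88, 34, 32), (85, 32, 30), (78, 30, 30), (162, 45, 42), (186, 52, 48), (184, 53, 49), (181, 50, 47), (181, 50, 46), (158, 47, 45), (96, 37, 35), (70, 30, 29), (158, 44, 39), (185, 51, 47), (186, 52, 48), (185, 51, 47), (185, 51, 47), (185, 51, 48)]
172 from 404 
(404, 82) [ 0.7524 -0.1673  0.084 ] along home 0.2359
(415, 82) [ 0.7448 -0.1899  0.098 ] along home 0.2576
(515, 69) [ 0.776  -0.4274  0.098 ] along home 0.497
(534, 170) [ 0.5284 -0.4466  0.098 ] along home 0.4933
```

The gap between front and lid is 2.2 px, and parallax explains 1.7 px. So the drawer is home to within about 1 mm, and the bystanders are unmoved. Handing in.

```bash
python3 -c "
from plant import *
print(job_done())"
```

```text
the job is handed in; nothing more can be done
None
```

The green tin was set down flat in the front compartment, and the drawer was pushed shut past its catch to within about 1 mm of home by the top camera. The orange tin, ladle and cup did not move; the job is handed in, but no verdict came back.

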